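Lock the loaded sample carrier and hold the locking pin for sealing

TASK

The sample carrier is loaded: press its hinged lid frame fully shut, then take the long locking pin out of its rack by its grip and thread it straight down through the hole in the lid's tongue and on through the hole in the lug below it. Finish still holding the pin there: it must go through both holes, with its grip kept clear above the tongue so that about 2 cm of bare shaft shows between them, where a colleague will clip on a seal tag. Leave the other things on the bench and the flasks in the carrier as they stand.

Things in the scene. Friction and masses are not known exactly. Their poses are not given: they have to be found in the camera images.
- carrier: blue pierced plastic basket fixed to the bench, 160 (x) x 200 (y) x 90 mm high, four stoppered flasks inside. Origin: centre of its underside on the bench; z up; x points from the lid's hinge side to the side with the lug and tongue (away from the robot, give or take 20 degrees).
- lid (a joint): angle of the aluminium lid frame, rad: 0 = fully shut (a stop), larger = more open (raised end on the carrier's +x side). Starts between 0.35 and 0.75. Stiff friction hinge: it stays where it is left, and yields to a push of 2 to 8 N. The frame is 6 mm thick, 166 mm long from the hinge to the tongue, with a solid middle strip 50 mm wide from hinge to tongue at y = 0; top of the shut frame 98.5 mm above the bench.
- hinge (a point): on the lid's hinge axis (runs along the carrier's y), middle of its length: (-80, 0, 92.5) mm in the carrier's frame; the underside of the lid frame passes through the axis.
- lid_hole (a point): centre of the round hole in the lid's tongue, at the tongue's top face. The tongue is a square block 46 x 46 x 14 mm at the free end of the middle strip, vertical through hole 14 mm in diameter, 188 mm from the hinge. With the lid shut it lies at (108, 0, 106.5) mm in the carrier's frame, straight above lug_hole. Its z is the hole's axis.
- lug_hole (a point): centre of the 14 mm vertical through hole in the fixed steel lug on the carrier's +x side, at the lug's top face, (108, 0, 59) mm in the carrier's frame. The lug is 50 x 46 x 14 mm; open below to the bench. The gap between lug and shut tongue is 33.5 mm.
- rack_long: fixed white rack, 80 x 80 mm base, 60 x 60 mm top plate 120 mm above the bench on four posts, with a 13 mm hole through the middle of the top plate; the long pin hangs in it. It may stand on the left or on the right. Origin: centre of its underside. A similar rack on the other side holds a short plug pin with a ball head (leave that).
- pin: steel locking pin, 84 to 168 g, hanging upright in its rack with the grip resting on the rack's top plate. Grip: cylinder 22 mm in diameter, 40 mm high. Shaft below it: 10 mm in diameter, 102 mm long, its last 10 mm tapering to a 5 mm flat nose. Origin: on the axis at the grip's underside, where the shaft begins (120 mm above the bench at the start); z along the axis, up to the grip's end.
- pin_tip (a point): the nose of the pin's shaft, on its axis, 102 mm below the pin's origin.
- sample0: stoppered conical flask, 52 mm wide, 80 mm high, standing in the carrier (its top stays under the shut lid). Origin: centre of its underside. To be left alone.
- sample1: stoppered conical flask, 52 mm wide, 80 mm high, standing in the carrier (its top stays under the shut lid). Origin: centre of its underside. To be left alone.
- sample2: stoppered conical flask, 52 mm wide, 80 mm high, standing in the carrier (its top stays under the shut lid). Origin: centre of its underside. To be left alone.
- sample3: stoppered conical flask, 52 mm wide, 80 mm high, standing in the carrier (its top stays under the shut lid). Origin: centre of its underside. To be left alone.
- plug: short plug pin with a ball head 28 mm wide, 60 mm shaft, hanging in the other rack; top 152 mm above the bench. Origin: on its axis at the rack's top plate, 120 mm above the bench. To be left alone.
- beaker: glass cup 68 mm wide, 90 mm high. Origin: centre of its underside. To be left alone.
- spare_flask: stoppered conical flask 68 mm wide, 104 mm high. Origin: centre of its underside. To be left alone.
- reagent: amber bottle 60 mm wide, 130 mm high. Origin: centre of its underside. To be left alone.
- spatula: double-ended steel laboratory spatula 160 mm long, 14 mm wide, lying on the bench. Origin: under its middle. To be left alone.
- dish: white dish 80 mm wide, 18 mm high. Origin: centre of its underside. To be left alone.
- stopper: rubber stopper 30 mm wide, 24 mm high. Origin: centre of its underside. To be left alone.
Things that resemble listed ones, but are neither listed nor needed, are in the scene too. Leave any orange, pink or red look-alike of the pin alone.

How it is judged:
By the outcome, as a careful person would: the job done as asked, in the order asked, and still so for the second after the job is handed in, while the arm keeps its last pose, push and grip.
It also fails if it takes over 58 s, if anything falls off the work surface, if the arm or the gripper's body presses on something with over 40 N, if the wrist force passes 120 N, or if a joint passes its speed limit or range.

ROBOT

A 6-joint arm with a two-finger parallel gripper is mounted at the origin on the work surface. World frame = base frame: x ahead of the robot, y to its left, z up, the work surface at z = 0. Lengths are in m, angles in rad, forces in N, time in s.
With the tool pointing down it reaches from about 0.3 to 1 m from the base axis. Payload 5.1 kg.
Tool frame: the origin (TCP) lies at the very end of the fingers, on their centre line; the grasp point (between the pads) lies 19 mm behind it (hold_point_z is the distance from the TCP to the grasp point, in m); z points along the fingers, y is the line along which they close (so a half turn about z gives the same grasp; the last joint's range is limited). The gripper opens to 95 mm and grips with 3 to 60 N. Pads are 20 mm wide; open, the fingers measure 119 mm over their backs; the gripper's body (75 mm by 180 mm) begins 59 mm behind the grasp point.
Start: joints at [1.222, 0.124, 1.65, -0, 1.367, -0.083], TCP at [0.171, 0.627, 0.215] pointing down, gripper open.
Joint ranges: [-2.61, 2.61], [-1.02, 2.33], [0.03, 2.71], [-1.35, 4.49], [0.32, 2.68], [-2.91, 2.91]. Speed limits (rad/s): [2.57, 2.57, 3.14, 3.14, 3.14, 3.14].

INTERFACE

Orientations are given as [roll, pitch, yaw] about the fixed x, y, z axes, in that order (R = Rz(yaw) Ry(pitch) Rx(roll)).
In Python, from station import observe, grab_frame, camera_params, finish_job, recognise, mark_of, hold_point_z gives the robot as it stands.
- The arm moves only by the shell command python3 -m creep 'ROWS'. ROWS is JSON, a list of rows, each a list of 7 numbers: the opening, from 0 (shut) to 1 (fully open), then the shift along the tool's x, y, z in mm, then the turn, a rotation vector about the tool's x, y, z in degrees. In form: [[gripper, x, y, z, rx, ry, rz], ...]. A call has 1 to 8 rows; each row is the pose to reach, as a shift and turn from the pose commanded when the call began, along the tool's axes at that moment; what a row does not reach only later rows make up. A row lasts 1/10 s, in which the tool goes at most 50 mm and 8.59 degrees, less where a joint would pass 70% of its speed; a pose out of reach is approached as far as the arm can. A call with a gripper value outside its range is refused whole. The fingers move at their own pace and stop on an object; the grip force is fixed at half the most. Time passes only in rows, so rows that repeat a pose let the fingers close. It gives the time, the measured TCP pose, the force, the opening and the grip force at its end, in the units of the state.
- observe(): the state, without advancing time (a new reading comes with each control period).
- grab_frame(name): name is "scene" or "top" or "wrist"; returns (picture, depth): 420x560x3 uint8, red, green, blue; 420x560 float32, m along the optical axis (not along the pixel's ray), 0 where there is no reading.
- camera_params(name): a dict with "mtx" (3x3 intrinsics, pixels), "eye" and "orientation" of the camera in the world. Camera axes: x right, y down, z forward; pixel columns grow to the right and rows downward; lengths in m; the calibration is good to about 2 mm. A picture is of the moment at which its call begins: read the wrist's pose just before it. camera_params takes no time and is no camera call; for the wrist camera it gives the pose at the moment of the call.
- finish_job(): hands the job in; it is judged then, once.
Trained networks look in the newest picture that a camera, given by its name, has taken for a name from the list of things; names that differ only in an ending like _2 or _b are one class to them, and where a whole thing is asked for, a point or a joint stands for the part that bears it (a point fixed in the world has none). Each returns a list of dicts, best first, with "p" (0 to 1); they miss things now and then, are a little off and sometimes report something else, mostly with a low value. They report only what shows in the picture. A call takes as long as a camera call. They do not tell look-alikes from the thing itself.
- recognise(label, camera): "position" ([x, y, z] in m, in the coordinates of the camera as it stood for that picture, good to about 4 mm: the middle of the surface that is visible of it).
- mark_of(label, camera): "position" ([x, y, z] in m, in the coordinates of the camera as it stood for that picture, good to about 4 mm: a listed point, or the origin of a listed thing).
The state is a dict: "clock": time; "joint_pos": joint angles; "joint_velocities": joint speeds; "joint_efforts": joint torques, N m; "eef_pos": TCP position; "eef_rot": TCP orientation; "wrist_force": force on the tool from outside, world axes, zero at the start; "moment": the same for the moment, N m; "grip_width": finger opening in m; "gripper_force": force on a finger pad.
Only numpy, scipy, OpenCV 4.12 (cv2) and the standard library are available. Lean on these libraries where they do the work, as an engineer would, in place of code of your own. Each camera call takes 0.05 s, during which the arm holds its last target. There are 200 camera calls.

## Working session

There is one attempt and no reset: what is moved stays moved. The work goes in short steps, Python scripts to look and compute and a shell command to move; the robot and the scene stay as the last step left them, time stands still between calls to the robot, and variables do not carry over. Pictures are saved under pics/ and viewed, at most 10 in all, crops included, and the job is handed in when it is done.

```bash
mkdir -p pics
cat > h.py <<'E'
import numpy as np,cv2
from scipy.spatial.transform import Rotation as R
from station import *
def cam(n):
    c=camera_params(n); o=np.array(c["orientation"],float)
    M=o if o.shape==(3,3) else (R.from_euler('xyz',o).as_matrix() if o.size==3 else None)
    return np.array(c["mtx"]),np.array(c["eye"]),M
def find(f,l,n,k=3):
    K,e,M=cam(n); out=[]
    for d in f(l,n)[:k]:
        p=np.array(d["position"]); u=K@p/p[2]
        out.append((round(d["p"],2),np.round(M@p+e,4),u[:2].round().astype(int)))
    return out
def tool():
    s=observe(); return np.array(s["eef_pos"]),R.from_euler('xyz',s["eef_rot"])
def rel(p):  # world point in tool axes, mm
    t,r=tool(); return (r.inv().apply(np.array(p)-t)*1000).round(1)
E
python3 - <<'E'
from h import *
print(camera_params("top"),observe())
ims=[]
for n in ["scene","top"]:
    im,d=grab_frame(n); cv2.imwrite(f"pics/{n}0.png",im[...,::-1])
    for l in ["carrier","hinge","lid_hole","lug_hole","rack_long","pin","pin_tip","plug"]:
        print(n,l,find(mark_of,l,n))
E
```

```text
{'mtx': array([[492.62774703,   0.        , 274.25268686],
       [  0.        , 492.62774703, 206.88137565],
       [  0.        ,   0.        ,   1.        ]]), 'eye': array([ 0.3023775 , -0.01231785,  1.21975178]), 'orientation': array([-2.93885497,  0.00373211, -1.50627949])} {'clock': 0.0, 'joint_pos': array([ 1.22241064e+00,  1.24545965e-01,  1.65164145e+00, -1.98787817e-05,
        1.36752206e+00, -8.26007816e-02]), 'joint_velocities': array([ 0.00112   , -0.00038649, -0.00083984, -0.00021194, -0.00214797,
       -0.00106065]), 'joint_efforts': array([-3.19686682e-03, -4.17599738e+01, -3.59928453e+01,  7.71550974e-02,
        4.92432236e-02, -1.85828335e-04]), 'eef_pos': array([0.17054884, 0.6265653 , 0.21337986]), 'eef_rot': array([-3.13948144e+00, -1.55257832e-04,  2.87581162e+00]), 'wrist_force': array([-0.16867644, -0.34487702,  0.10839858]), 'moment': array([0.0051535 , 0.01714991, 0.0457553 ]), 'gripper_force': 0.0, 'grip_width': 0.09529234281774572}
scene carrier [(0.84, array([0.5094, 0.0277, 0.0018]), array([280, 228]))]
scene hinge [(0.9, array([0.4333, 0.0283, 0.097
[... 1055 characters left out ...]
array([147, 217]))]
top lug_hole [(0.76, array([0.6216, 0.0235, 0.0552]), array([270, 174])), (0.27, array([ 0.7188, -0.2497, -0.001 ]), array([378, 150]))]
top rack_long [(0.94, array([ 0.4424, -0.2569, -0.0022]), array([378, 257]))]
top pin [(0.72, array([ 0.4015, -0.3627,  0.0967]), array([434, 274])), (0.67, array([ 0.5443, -0.2735,  0.1024]), array([396, 209])), (0.65, array([ 0.4482, -0.2556,  0.1193]), array([389, 249]))]
top pin_tip [(0.69, array([0.5619, 0.0228, 0.2232]), array([267, 180])), (0.67, array([ 0.4017, -0.3631,  0.001 ]), array([421, 276])), (0.67, array([ 0.447 , -0.2565,  0.1207]), array([389, 249]))]
top plug [(0.5, array([0.4865, 0.2925, 0.118 ]), array([148, 217]))]
```

View pics/scene0.png

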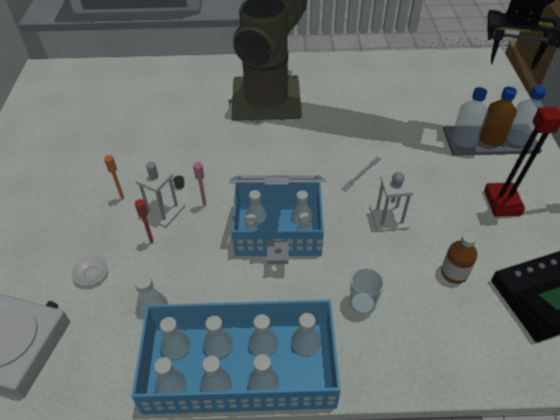

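View pics/top0.png

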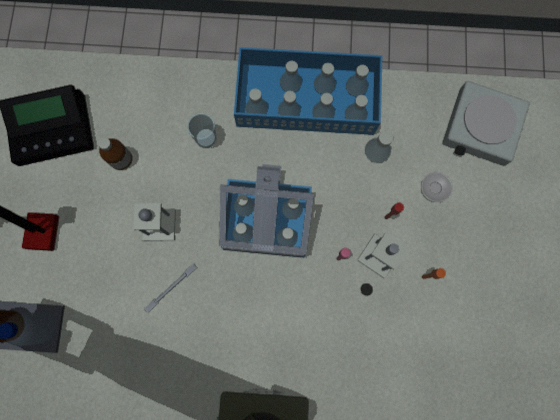

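Run:
```python
from h import *
im=cv2.imread("pics/scene0.png"); cv2.imwrite("pics/crop.png",cv2.resize(im[140:260,90:330],None,fx=3.3,fy=3.3,interpolation=3))
c=np.array([.511,.026]);l=np.array([.6217,.022]);h=np.array([.433,.028])
a=np.arctan2(*(l-h)[::-1]);print("yaw",a)
u=np.array([np.cos(a),np.sin(a)])
p=h+u*.1; print(p)
t,r=tool(); print(rel([*p,.36]), np.degrees((r.inv()*R.from_euler('xyz',[np.pi,0,a+np.pi])).as_rotvec()).round(1))
```

```text
yaw -0.03178579327278708
[0.53294949 0.02482196]
[-507.7 -486.  -145.3] [  0.   -0.  -13.4]
```

View pics/crop.png

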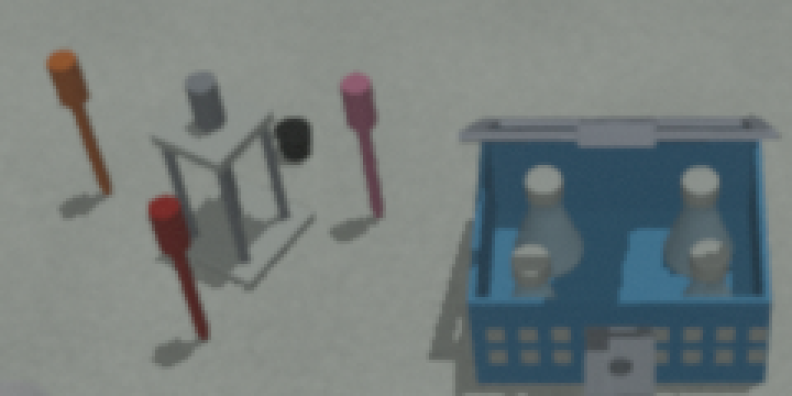

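The steel-grey grip at scene (152,170) / top (392,249), hanging in the right-hand white rack, is the pin. Orange (111,169), red (142,214) and pink (198,177) are free-standing look-alikes. The lid's tongue is raised at about 0.73 rad.

```bash
python3 -m creep '[[0,0,0,-50,0,0,0],[0,0,0,-100,0,0,0],[0,-30,-30,-145,0,0,0],[0,-65,-62,-145,0,0,0],[0,-100,-96,-145,0,0,0],[0,-135,-130,-145,0,0,0],[0,-170,-163,-145,0,0,0],[0,-205,-196,-145,0,0,0]]'; python3 -m creep '[[0,-35,-33,0,0,0,-3],[0,-70,-66,0,0,0,-6],[0,-105,-99,0,0,0,-9],[0,-140,-132,0,0,0,-12],[0,-175,-165,0,0,0,-13.4],[0,-210,-200,0,0,0,-13.4],[0,-245,-235,0,0,0,-13.4],[0,-275,-265,0,0,0,-13.4]]'
python3 - <<'E'
from h import *
print(rel([.533,.0248,.36]))
im,d=grab_frame("wrist"); cv2.imwrite("pics/w1.png",im[...,::-1])
print(cam("wrist"))
for l in ["hinge","lid_hole","lug_hole"]: print(l,find(mark_of,l,"wrist"))
E
```

```text
clock: 1.7
eef_pos: [0.3176, 0.3824, 0.3599]
eef_rot: [3.141, 0.001, 2.876]
wrist_force: [0.6, 0.2, -0.3]
grip_width: 0.0362
gripper_force: 0.0
clock: 2.5
eef_pos: [0.5136, 0.0539, 0.3599]
eef_rot: [-3.142, 0.001, 3.109]
wrist_force: [0.9, 0.9, -0.3]
grip_width: 0.0004
gripper_force: 0.0
[-20.4 -28.5  -0.1]
(array([[338.33719041,   0.        , 279.04841893],
       [  0.        , 338.33719041, 211.11503345],
       [  0.        ,   0.        ,   1.        ]]), array([0.44846346, 0.05375169, 0.52951948]), array([[ 0.03685958,  0.97032923,  0.23896141],
       [ 0.99931352, -0.03489937, -0.01243043],
       [-0.00372201,  0.23925555, -0.9709495 ]]))
hinge [(0.6, array([0.4319, 0.0207, 0.0907]), array([253, 115]))]
lid_hole [(0.95, array([0.5598, 0.0178, 0.2348]), array([242, 255])), (0.17, array([0.5492, 0.083 , 0.0013]), array([299, 194]))]
lug_hole []
```

```bash
python3 -m creep '[[0,-20,-31,0,0,0,0],[0,-20,-31,50,0,0,0],[0,-20,-31,100,0,0,0],[0,-20,-31,140,0,0,0],[0,-20,-31,155,0,0,0],[0,-20,-31,170,0,0,0],[0,-20,-31,180,0,0,0]]'; python3 -m creep '[[0,0,0,15,0,0,0],[0,0,0,30,0,0,0],[0,0,0,45,0,0,0],[0,0,0,60,0,0,0],[0,0,0,70,0,0,0],[0,0,0,77,0,0,0]]'
```

```text
clock: 3.4
eef_pos: [0.533, 0.0254, 0.1812]
eef_rot: [3.142, 0.003, 3.111]
wrist_force: [0.0, 0.4, 2.4]
grip_width: 0.0004
gripper_force: 1.0
clock: 4.0
eef_pos: [0.5313, 0.0246, 0.101]
eef_rot: [-3.142, -0.002, 3.11]
wrist_force: [1.7, -0.6, 2.0]
grip_width: 0.0005
gripper_force: 0.9
```

```bash
python3 -m creep '[[0,0,0,2,0,0,0],[0,0,0,3,0,0,0],[0,0,0,4,0,0,0],[0,0,0,4,0,0,0]]'
```

```text
clock: 4.4
eef_pos: [0.5318, 0.0247, 0.0988]
eef_rot: [3.142, 0.0, 3.11]
wrist_force: [-0.2, 0.7, 0.1]
grip_width: 0.0007
gripper_force: 0.0
```

```bash
python3 -m creep '[[0,0,0,1,0,0,0],[0,0,0,2,0,0,0],[0,0,0,2,0,0,0]]';python3 -m creep '[[0,0,0,1,0,0,0],[0,0,0,2,0,0,0],[0,0,0,2,0,0,0]]'
```

```text
clock: 4.7
eef_pos: [0.532, 0.0246, 0.0987]
eef_rot: [-3.141, -0.0, 3.11]
wrist_force: [-5.5, -0.6, 10.3]
grip_width: 0.0003
gripper_force: 5.2
clock: 5.0
eef_pos: [0.5321, 0.0247, 0.0986]
eef_rot: [-3.141, -0.001, 3.11]
wrist_force: [-10.9, -0.3, 19.7]
grip_width: 0.0007
gripper_force: 10.0
```

```bash
python3 -m creep '[[0,0,0,-10,0,0,0],[0,0,0,-50,0,0,0],[0.5,0,0,-100,0,0,0],[0.5,0,0,-140,0,0,0],[0.5,0,0,-150,0,0,0],[0.5,0,0,-150,0,0,0]]'
python3 - <<'E'
from h import *
im,d=grab_frame("wrist"); cv2.imwrite("pics/w2.png",im[...,::-1])
for l in ["hinge","lid_hole","lug_hole","carrier"]: print(l,find(mark_of,l,"wrist"))
for n in ["top","scene"]:
    grab_frame(n)
    for l in ["lid_hole","lug_hole","pin"]: print(n,l,find(mark_of,l,n,4))
E
```

```text
clock: 5.6
eef_pos: [0.5331, 0.0246, 0.2473]
eef_rot: [-3.142, 0.005, 3.11]
wrist_force: [0.2, 0.3, 0.8]
grip_width: 0.0268
gripper_force: 0.0
hinge [(0.76, array([0.4291, 0.0294, 0.0947]), array([279,  87]))]
lid_hole [(0.9, array([0.6125, 0.0214, 0.1065]), array([277, 284])), (0.2, array([ 0.4399, -0.2546, -0.0038]), array([ 40, 115]))]
lug_hole []
carrier [(0.7, array([ 0.5076,  0.0241, -0.0086]), array([277, 166]))]
top lid_hole [(0.74, array([ 4.440e-01, -2.562e-01, -1.000e-04]), array([378, 256])), (0.48, array([ 0.5539, -0.038 ,  0.001 ]), array([293, 207]))]
top lug_hole []
top pin [(0.78, array([ 0.5364, -0.1835,  0.0066]), array([350, 217])), (0.77, array([ 0.48  , -0.3513,  0.009 ]), array([418, 244])), (0.66, array([ 0.4479, -0.2551,  0.1206]), array([389, 249])), (0.55, array([ 0.3493, -0.3054,  0.0088]), array([398, 296]))]
scene lid_hole [(0.88, array([0.6189, 0.0173, 0.1048]), array([276, 237]))]
scene lug_hole [(0.92, array([0.6181, 0.0178, 0.0584]), array([276, 250]))]
scene pin [(0.84, array([ 0.5349, -0.1853,  0.007 ]), array([189, 237])), (0.59, array([ 0.4441, -0.2613,  0.1253]), array([152, 175])), (0.51, array([ 0.4774, -0.3538,  0.0147]), array([121, 218])), (0.51, array([0.3311, 0.2503, 0.0036]), array([362, 172]))]
```

View pics/w2.png

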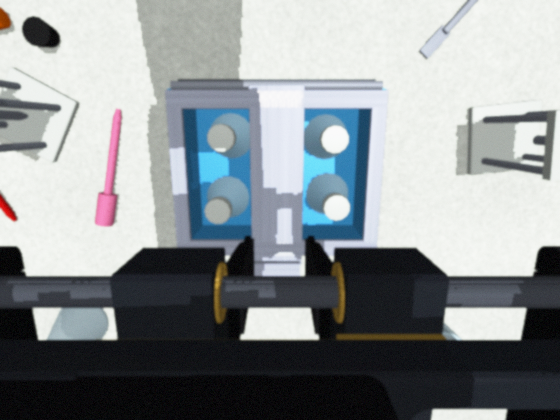

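```bash
python3 -m creep '[[0.6,0,35,0,0,0,0],[0.6,0,80,0,0,0,0],[0.6,0,125,0,0,0,0],[0.6,0,170,0,0,0,0],[0.6,0,215,0,0,0,0],[0.6,0,255,0,0,0,0],[0.6,0,282,0,0,0,0],[0.6,0,282,0,0,0,0]]'
python3 - <<'E'
from h import *
im,d=grab_frame("wrist"); cv2.imwrite("pics/w3.png",im[...,::-1])
K,e,M=cam("wrist")
for l in ["pin","rack_long"]: print(l,find(mark_of,l,"wrist"))
v,u=np.nonzero(d>0); z=d[v,u]
P=(np.c_[(u-K[0,2])/K[0,0]*z,(v-K[1,2])/K[1,1]*z,z])@M.T+e
s=(np.hypot(P[:,0]-.446,P[:,1]+.257)<.03)&(P[:,2]>.125)
Q=P[s]; print(s.sum(),Q[:,2].max()); T=Q[Q[:,2]>Q[:,2].max()-.006]
(c,rad)=cv2.minEnclosingCircle((T[:,:2]*1000).astype(np.float32)); print(c,rad,T.mean(0),len(T))
print(tool()[0], rel([c[0]/1000,c[1]/1000,.126]))
E
```

```text
clock: 7.05
eef_pos: [0.5404, 0.3095, 0.2444]
eef_rot: [3.141, -0.0, 3.114]
wrist_force: [-0.5, 0.2, -0.1]
grip_width: 0.0573
gripper_force: 0.0
pin []
rack_long [(0.42, array([ 0.5125,  0.0231, -0.0021]), array([ 47, 168]))]Traceback (most recent call last):
  File "<stdin>", line 8, in <module>
    return umr_maximum(a, axis, None, out, keepdims, initial, where)
ValueError: zero-size array to reduction operation maximum which has no identity
```

View pics/w3.png

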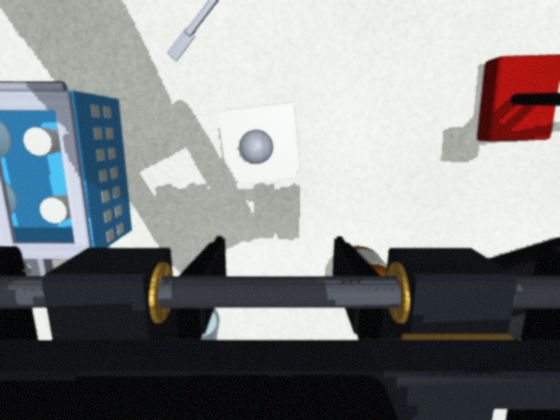

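The view is over the plug's rack at (255,147). I drove +y by mistake, but nothing was touched. Going to the other side.

```bash
python3 -m creep '[[0.6,0,-40,0,0,0,0],[0.6,0,-85,0,0,0,0],[0.6,0,-130,0,0,0,0],[0.6,0,-175,0,0,0,0],[0.6,0,-220,0,0,0,0],[0.6,0,-265,0,0,0,0],[0.6,0,-310,0,0,0,0],[0.6,0,-350,0,0,0,0]]'; python3 -m creep '[[0.6,0,-40,0,0,0,0],[0.6,0,-80,0,0,0,0],[0.6,0,-120,0,0,0,0],[0.6,0,-160,0,0,0,0],[0.6,0,-190,0,0,0,0],[0.6,0,-215,0,0,0,0],[0.6,0,-215,0,0,0,0]]'
cat > pin.py <<'E'
from h import *
im,d=grab_frame("wrist"); cv2.imwrite("pics/w4.png",im[...,::-1])
K,e,M=cam("wrist")
for l in ["pin","rack_long"]: print(l,find(mark_of,l,"wrist"))
v,u=np.nonzero(d>0); z=d[v,u]
P=(np.c_[(u-K[0,2])/K[0,0]*z,(v-K[1,2])/K[1,1]*z,z])@M.T+e
s=(np.hypot(P[:,0]-.446,P[:,1]+.257)<.03)&(P[:,2]>.125)
Q=P[s]; print(s.sum(),Q[:,2].max()); T=Q[Q[:,2]>Q[:,2].max()-.006]
(c,rad)=cv2.minEnclosingCircle((T[:,:2]*1000).astype(np.float32)); print(c,rad,T.mean(0),len(T))
print(tool()[0], rel([c[0]/1000,c[1]/1000,.126]))
E
python3 pin.py
```

```text
clock: 8.0
eef_pos: [0.5286, -0.0467, 0.245]
eef_rot: [-3.141, 0.001, 3.107]
wrist_force: [1.2, 1.6, -0.5]
grip_width: 0.0572
gripper_force: 0.0
clock: 8.7
eef_pos: [0.5213, -0.2619, 0.2447]
eef_rot: [-3.141, -0.0, 3.104]
wrist_force: [0.5, 0.1, 0.6]
grip_width: 0.0571
gripper_force: 0.0
pin [(0.96, array([ 0.4445, -0.2546,  0.1235]), array([281, 116])), (0.86, array([ 0.3475, -0.3051,  0.0109]), array([231,  28])), (0.7, array([ 0.444 , -0.2559, -0.0041]), array([279, 119]))]
rack_long [(0.76, array([ 0.4473, -0.2517, -0.004 ]), array([282, 122]))]
707 0.16258647168999746
(444.76690673828125, -257.2069396972656) 10.826776504516602 [ 0.4446989  -0.25720953  0.16031941] 707
[ 0.52212285 -0.25831638  0.24468804] [ 77.3  -1.5 118.7]
```

View pics/w4.png

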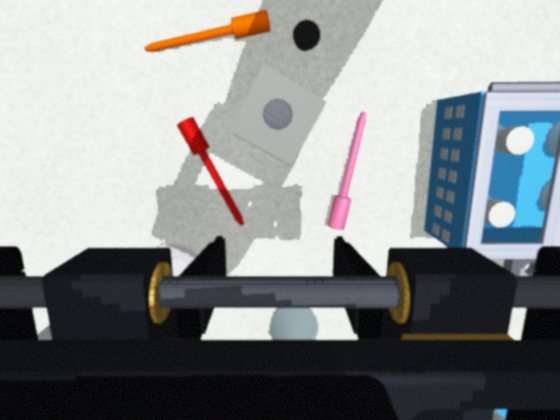

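The wrist view shows the grey pin grip at (278,114) in the rack; the orange, red and pink look-alikes have toppled and lie clear of it. The depth circle (r = 10.8 mm) puts the grip at (0.4448, -0.2572).

```bash
python3 -m creep '[[0.6,40,-1,0,0,0,0],[0.6,77,-1.5,0,0,0,0],[0.6,77,-1.5,30,0,0,0],[0.6,77.3,-1.5,65,0,0,0],[0.6,77.3,-1.5,95,0,0,0],[0.6,77.3,-1.5,112,0,0,0],[0.6,77.3,-1.5,118.5,0,0,0],[0.6,77.3,-1.5,118.5,0,0,0]]'; python3 -m creep '[[0.1,0,0,0,0,0,0],[0,0,0,0,0,0,0],[0,0,0,0,0,0,0],[0,0,0,0,0,0,0],[0,0,0,0,0,0,0],[0,0,0,0,0,0,0]]'
```

```text
clock: 9.65
eef_pos: [0.4451, -0.2562, 0.1255]
eef_rot: [3.141, -0.001, 3.111]
wrist_force: [-0.4, -0.7, -0.2]
grip_width: 0.0568
gripper_force: 0.0
clock: 10.25
eef_pos: [0.4458, -0.2585, 0.1269]
eef_rot: [-3.139, 0.001, 3.11]
wrist_force: [-0.9, -3.7, 1.0]
grip_width: 0.021
gripper_force: 30.0
```

```bash
python3 -m creep '[[0,0,0,-10,0,0,0],[0,0,0,-30,0,0,0],[0,0,0,-55,0,0,0],[0,0,0,-80,0,0,0],[0,0,0,-105,0,0,0],[0,0,0,-130,0,0,0],[0,0,0,-140,0,0,0],[0,0,0,-140,0,0,0]]'
python3 - <<'E'
from h import *
print(tool()[0],rel([.6195,.0205,.26]))
E
```

```text
clock: 11.05
eef_pos: [0.446, -0.2574, 0.2675]
eef_rot: [-3.141, 0.002, 3.11]
wrist_force: [-0.2, 0.4, -0.9]
grip_width: 0.0215
gripper_force: 30.0
[ 0.44601715 -0.25742276  0.26746449] [-164.5  283.3    7.6]
```

```bash
python3 -m creep '[[0,-20,25,0,0,0,0],[0,-50,55,0,0,0,0],[0,-80,88,0,0,0,0],[0,-110,122,0,0,0,0],[0,-140,156,0,0,0,0],[0,-170,189,0,0,0,0],[0,-200,223,0,0,0,0],[0,-225,250,0,0,0,0]]'; python3 -m creep '[[0,-15,20,0,0,0,0],[0,-30,33,0,0,0,0],[0,-30,33,0,0,0,0],[0,-30,33,0,0,0,0]]'
cat > look.py <<'E'
from h import *
import sys
im,d=grab_frame("wrist"); cv2.imwrite(sys.argv[1],im[...,::-1])
print(tool()[0],cam("wrist"))
for l in ["lid_hole","lug_hole","hinge","pin","pin_tip"]: print(l,find(mark_of,l,"wrist"))
np.save("d.npy",d)
E
python3 look.py pics/w5.png
```

```text
clock: 11.85
eef_pos: [0.6786, -0.0122, 0.2629]
eef_rot: [3.141, -0.004, 3.111]
wrist_force: [0.3, -0.5, -0.3]
grip_width: 0.0213
gripper_force: 30.0
clock: 12.25
eef_pos: [0.7085, 0.0176, 0.2636]
eef_rot: [-3.141, -0.004, 3.11]
wrist_force: [0.5, -0.9, -1.4]
grip_width: 0.0217
gripper_force: 30.0
[0.7083918  0.01709904 0.26425642] (array([[338.33719041,   0.        , 279.04841893],
       [  0.        , 338.33719041, 211.11503345],
       [  0.        ,   0.        ,   1.        ]]), array([0.64193035, 0.02031148, 0.43500926]), array([[ 3.13923644e-02,  9.71486857e-01,  2.35005972e-01],
       [ 9.99507098e-01, -3.05790208e-02, -7.10524151e-03],
       [ 2.83603762e-04,  2.35113187e-01, -9.71967957e-01]]))
lid_hole [(0.79, array([0.6185, 0.0158, 0.1103]), array([273, 103])), (0.28, array([ 0.5124,  0.0219, -0.0018]), array([277,  15]))]
lug_hole [(0.85, array([0.6167, 0.0144, 0.0583]), array([273, 105])), (0.74, array([ 0.5124,  0.0222, -0.002 ]), array([277,  15]))]
hinge []
pin [(0.88, array([ 0.5392, -0.1838,  0.0098]), array([100,  43])), (0.87, array([0.7043, 0.0179, 0.2627]), array([279, 247]))]
pin_tip [(0.85, array([0.7121, 0.0218, 0.1568]), array([284, 213]))]
```

View pics/w5.png

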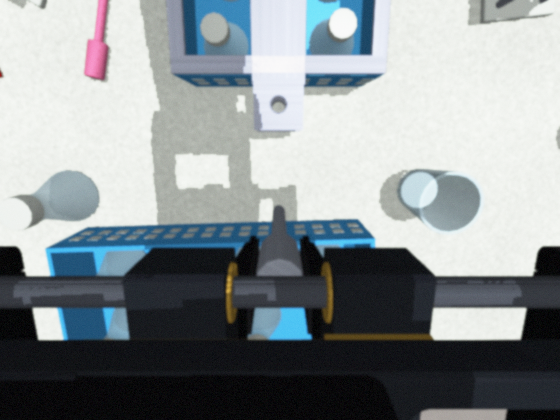

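The lid is shut. The tongue hole is at about (278,104) and the pin's nose at about (279,208). Both are visible, so I'll measure them in the same camera.

```bash
cat > fit.py <<'E'
from h import *
K,e,M=cam("wrist")
im=cv2.imread("pics/w5.png"); d=np.load("d.npy")
def ray(u,v,z):
    r=M@np.array([(u-K[0,2])/K[0,0],(v-K[1,2])/K[1,1],1]); return e+r*(z-e[2])/r[2]
g=cv2.cvtColor(im,cv2.COLOR_BGR2GRAY)[90:120,262:296]
_,b=cv2.threshold(g,0,255,cv2.THRESH_BINARY_INV+cv2.THRESH_OTSU)
n,l,s,c=cv2.connectedComponentsWithStats(b)
for i in range(1,n):
    if s[i,4]>50: print("hole",c[i]+[262,90],s[i],ray(*(c[i]+[262,90]),.1065),"x ext",ray(c[i][0]+262,s[i][1]+90,.1065)[0],ray(c[i][0]+262,s[i][1]+90+s[i][3],.1065)[0])
print(g[::1,8:28])
# shaft: depth points
v,u=np.nonzero(d>0); z=d[v,u]
P=(np.c_[(u-K[0,2])/K[0,0]*z,(v-K[1,2])/K[1,1]*z,z])@M.T+e
s=(np.hypot(P[:,0]-.708,P[:,1]-.018)<.03)&(P[:,2]>.14)&(P[:,2]<.255)&(v<245)
for lo in np.arange(.15,.255,.015):
    q=P[s&(P[:,2]>lo)&(P[:,2]<lo+.015)]
    if len(q): print(lo,len(q),q.mean(0),q[:,1].min(),q[:,1].max(),q[:,0].min())
E
python3 fit.py
```

```text
hole [278.15350877 103.48245614] [  8   5  17  18 228] [0.61965008 0.02003278 0.1065    ] x ext 0.6121406221195683 0.6281785913796832
[[238 238 237 238 238 238 238 239 238 240 239 239 239 239 238 239 240 240
  239 239]
 [239 239 238 239 240 239 239 238 240 239 240 239 240 241 240 240 241 240
  241 241]
 [238 239 238 240 239 239 239 239 240 240 240 239 240 240 241 241 241 241
  241 239]
 [237 238 238 238 239 237 237 237 235 236 238 237 238 239 239 240 240 239
  239 240]
 [237 237 238 235 233 231 228 223 223 224 228 231 234 235 237 238 239 238
  238 238]
 [236 234 235 228 223 207 201 193 190 191 199 211 221 230 232 236 236 237
  237 238]
 [235 232 226 212 195 174 161 154 151 156 160 172 188 210 225 233 236 237
  238 236]
 [233 227 211 186 160 142 130 124 122 119 131 143 156 174 207 225 233 237
  236 238]
 [229 214 185 158 130 120 115 115 115 117 118 120 127 146 172 208 228 237
  238 238]
 [219 195 163 134 114 111 112 107 108 112 112 116 114 119 146 183 220 235
  238 238]
 [206 177 143 121 110 106 104 104 109 104 108 107 111 114 133 167 207 231
  236 238]
 [195 157 132 114 107 108 112 1
[... 1592 characters left out ...]
999999999998 42 [0.70377599 0.01775436 0.17439654] 0.013184525139803425 0.02272955450845304 0.7025927924951714
0.17999999999999997 57 [0.70374334 0.01820219 0.18784516] 0.013401701819481422 0.022654893851999022 0.7026047089376378
0.19499999999999995 70 [0.70379777 0.01779988 0.20292982] 0.01292839369019744 0.022886782062175672 0.7024320221840403
0.20999999999999994 86 [0.70378892 0.0180842  0.21769309] 0.01313622713353382 0.02283656455219807 0.7025295879609216
0.22499999999999992 94 [0.70360529 0.01806041 0.23252509] 0.01346785922120199 0.022578873718089535 0.7023243185530805
0.2399999999999999 16 [0.70305417 0.01821196 0.24137633] 0.015045800306036403 0.021105747395696407 0.7023899098014794
```

```bash
python3 -c "
import cv2;im=cv2.imread('pics/w5.png')[85:260,230:330];cv2.imwrite('pics/c5.png',cv2.resize(im,None,fx=3.4,fy=3.4,interpolation=2))"
```

```text
(no output)
```

View pics/c5.png

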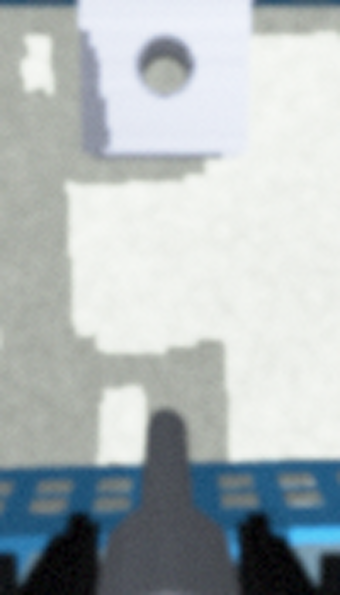

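```bash
python3 -m creep '[[0,30,0,0,0,0,0],[0,65,-0.5,0,0,0,0],[0,87.6,-0.8,0,0,0,0],[0,87.6,-0.8,15,0,0,0],[0,87.6,-0.8,30,0,0,0],[0,87.6,-0.8,40,0,0,0],[0,87.6,-0.8,44,0,0,0],[0,87.6,-0.8,44,0,0,0]]'
python3 - <<'E'
from h import *
im,d=grab_frame("wrist"); cv2.imwrite("pics/w6.png",cv2.resize(im[140:260,200:360,::-1],None,fx=4,fy=4,interpolation=2))
print(tool()[0],find(mark_of,"pin_tip","wrist"),find(mark_of,"lid_hole","wrist"))
E
```

```text
clock: 13.35
eef_pos: [0.6216, 0.0194, 0.2203]
eef_rot: [3.142, -0.003, 3.11]
wrist_force: [-0.3, -0.0, -1.3]
grip_width: 0.0212
gripper_force: 30.0
[0.622022   0.01940982 0.22135191] [(0.95, array([ 0.4383, -0.1608,  0.0048]), array([98, 18])), (0.77, array([0.623 , 0.0193, 0.1118]), array([278, 211])), (0.51, array([0.4796, 0.0775, 0.0063]), array([329,  53]))] [(0.81, array([0.6208, 0.0199, 0.1115]), array([278, 207]))]
```

View pics/w6.png

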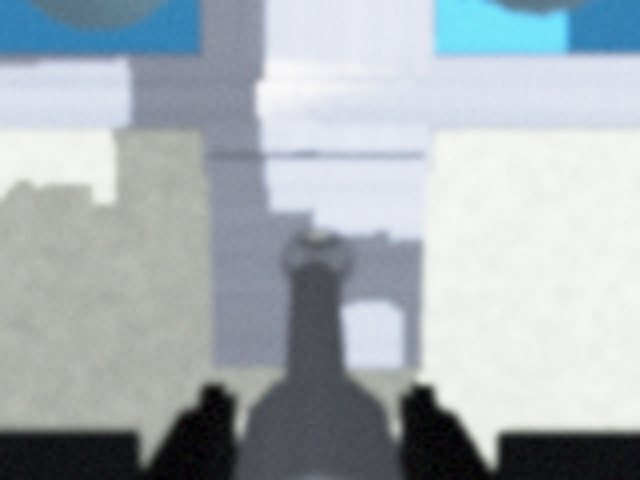

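Nose (278,207) sits over the hole (278,205) to within about 1 mm; lateral centring is good. Lowering in small steps.

```bash
python3 -m creep '[[0,0.5,0,5,0,0,0],[0,0.5,0,10,0,0,0],[0,0.5,0,15,0,0,0],[0,0.5,0,20,0,0,0],[0,0.5,0,25,0,0,0],[0,0.5,0,25,0,0,0]]'
```

```text
clock: 14.1
eef_pos: [0.6206, 0.0195, 0.1958]
eef_rot: [3.142, -0.002, 3.11]
wrist_force: [0.1, 0.3, -1.5]
grip_width: 0.0213
gripper_force: 30.0
```

```bash
python3 -m creep '[[0,0,0,8,0,0,0],[0,0,0,16,0,0,0],[0,0,0,22,0,0,0],[0,0,0,27,0,0,0],[0,0,0,31,0,0,0],[0,0,0,35,0,0,0],[0,0,0,38,0,0,0],[0,0,0,38,0,0,0]]'
```

```text
clock: 14.9
eef_pos: [0.621, 0.0195, 0.1586]
eef_rot: [3.142, -0.001, 3.11]
wrist_force: [0.3, 0.1, -2.4]
grip_width: 0.0214
gripper_force: 30.0
```

```bash
python3 -m creep '[[0,0,0,6,0,0,0],[0,0,0,12,0,0,0],[0,0,0,18,0,0,0],[0,0,0,23,0,0,0],[0,0,0,25.5,0,0,0],[0,0,0,25.5,0,0,0],[0,0,0,25.5,0,0,0]]'
python3 - <<'E'
from h import *
im,d=grab_frame("scene"); cv2.imwrite("pics/s7.png",cv2.resize(im[120:270,180:380,::-1],None,fx=4,fy=4,interpolation=2))
for l in ["pin","pin_tip","lid_hole","lug_hole"]: print(find(mark_of,l,"scene"))
print(tool()[0],observe()["wrist_force"],observe()["moment"])
E
```

```text
clock: 15.6
eef_pos: [0.6214, 0.0195, 0.1338]
eef_rot: [-3.142, 0.0, 3.11]
wrist_force: [-0.2, 0.4, -1.2]
grip_width: 0.0215
gripper_force: 30.0
[(0.76, array([ 0.5386, -0.1885,  0.0065]), array([188, 239])), (0.58, array([ 0.4765, -0.3527,  0.0164]), array([121, 218])), (0.49, array([0.6192, 0.0197, 0.1281]), array([277, 231]))]
[(0.81, array([ 0.4425, -0.159 ,  0.0044]), array([203, 208])), (0.66, array([ 0.3611, -0.4084,  0.002 ]), array([109, 188])), (0.61, array([ 0.5721, -0.3154,  0.0032]), array([132, 253]))]
[(0.9, array([0.6168, 0.0176, 0.1041]), array([276, 237])), (0.33, array([0.4869, 0.292 , 0.1195]), array([396, 184])), (0.32, array([ 0.7144, -0.2508, -0.0011]), array([152, 307]))]
[(0.58, array([0.6174, 0.0171, 0.0565]), array([276, 251])), (0.41, array([ 4.455e-01, -2.608e-01, -2.000e-04]), array([162, 211]))]
[0.62150162 0.01947407 0.13401928] [-0.01736835 -1.04661336 -0.26653464] [0.01531566 0.01018608 0.03930814]
```

View pics/s7.png

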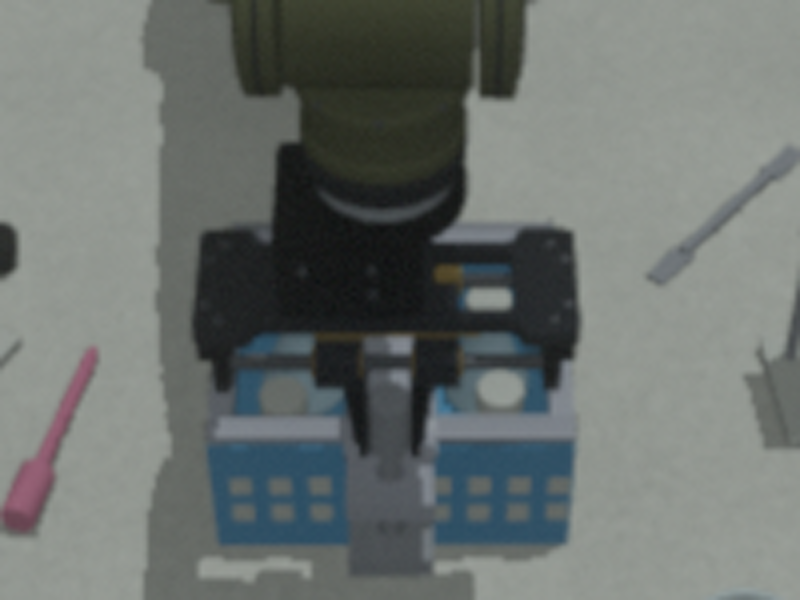

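The scene crop shows the shaft going down into the tongue hole at about (390,465) and on into the lug at about (390,525). The grip is held clear above. The tip is at about z = 26 mm, below the lug's underside at 45 mm, with near-zero contact force.

```bash
python3 -c "
from station import finish_job
print(finish_job())"
```

```text
the job is handed in; nothing more can be done
None
```

I handed the job in at 15.7 s with the lid pressed shut and the pin held through both the tongue and the lug, leaving about 21 mm of bare shaft under the grip. The three look-alike pins (orange, red, pink) toppled early on without my touching them.

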